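# Scan the stock box label at the goldsmith's bench

## Task

Pick up the hand scanner from its green rubber mat and point it squarely at the barcode label on the red box's sloping lid, in line with the box, about a hand's width away, holding it steady for two seconds so that it reads. Then lay it gently back on its mat, right way up, and let go; scan no other label, and leave the boxes and everything else on the bench where they are.

Things in the scene. Friction and masses are not known exactly. Their poses are not given: they have to be found in the camera images.
- scanner: loose hand scanner, 171 mm long (x), 0.15 to 0.3 kg, lying on the mat, long side roughly along the mat's. Level grey grip bar 36 mm wide (y), x = -90 to +40 mm, its underside 18 mm and top 52 mm above the rest plane; black foot under its back end; 52 mm wide black head at the front, turned 55 degrees down. Orange marks on top. Origin: on the rest plane, z up, x to the head
- scanner_window (a point): centre of the scanner's dark red window, in the head's forward-and-down face: in the scanner's frame x = +65, z = +12 mm. Its x axis is the unseen beam, 55 degrees below the scanner's x axis (with the grip bar level it shines ahead and down); y as the scanner's. It reads a label 50 to 180 mm ahead by itself: there is no trigger
- scanner_grip (a point): place to hold the scanner, near its balance point, in the middle of the 36 mm wide grey grip bar: x = -12, z = +36 mm in the scanner's frame; axes as the scanner's
- mat: green rubber mat fixed to the bench, 220 mm (x) by 110 mm (y), 4 mm thick; origin: centre of its underside, on the bench top
- red_label (a point): centre of the red box's barcode label, on the sloping lid, 92 mm above the bench over the box's origin; label 70 mm wide (y, as the box's) by 44 mm up the slope (z), bars running up the slope. x points into the label at right angles, level part along the box's +x, 55 degrees down: a scanner of the same yaw as the box with its grip bar level is square to it
- red_box: desk-shaped closed stock box, red plastic, footprint 120 mm (x) by 100 mm (y), 0.9 kg, loose. Its flat lid slopes 35 degrees, from 50 mm high at the low front edge (-x) to 134 mm at the back (+x), with a white barcode label in its middle and a black ledge near the back edge; 142 mm high over all. Origin: centre of its underside
- blue_box: desk-shaped closed stock box, blue plastic, footprint 120 mm (x) by 100 mm (y), 0.9 kg, loose. Its flat lid slopes 35 degrees, from 50 mm high at the low front edge (-x) to 134 mm at the back (+x), with a white barcode label in its middle and a black ledge near the back edge; 142 mm high over all. Origin: centre of its underside
- yellow_box: desk-shaped closed stock box, yellow plastic, footprint 120 mm (x) by 100 mm (y), 0.9 kg, loose. Its flat lid slopes 35 degrees, from 50 mm high at the low front edge (-x) to 134 mm at the back (+x), with a white barcode label in its middle and a black ledge near the back edge; 142 mm high over all. Origin: centre of its underside
- blue_label (a point): centre of the blue box's label, placed as the red one is on its box
- yellow_label (a point): centre of the yellow box's label, placed as the red one is on its box
- mandrel: bystander: tapered steel ring mandrel lying along its x, 200 mm long, 24 mm thick; origin under its middle, on the bench
- steel_block: bystander: steel bench block 60 by 60 mm, 24 mm high; origin: centre of its underside
- tin: bystander: small round brass-coloured tin, 56 mm across, 45 mm high; origin: centre of its underside
- hammer: bystander: hammer lying along its x, about 260 mm long; origin on the bench under it
- mug: bystander: blue mug, 80 mm across, 90 mm high, handle at its +y; origin: centre of its underside
- brush: bystander: bench brush lying along its x, about 200 mm long; origin on the bench under it
Things that resemble listed ones, but are neither listed nor needed, are in the scene too. Several things look just like the scanner: the one meant starts farthest to the robot's left. What is meant by the mat is not blue, and is the larger of those in its own colour.

How it is judged:
By the outcome, as a careful person would: the job done as asked, in the order asked, and still so for the second after the job is handed in, with the robot touching nothing.
It also fails if it takes over 48 s, if anything falls off the work surface, if the arm or the gripper's body presses on something with over 40 N, if the wrist force passes 120 N, or if a joint passes its speed limit or range.

## Robot

A 7-joint arm with a two-finger parallel gripper is mounted at the origin on the work surface. World frame = base frame: x ahead of the robot, y to its left, z up, the work surface at z = 0. Lengths are in mm, angles in rad, forces in N, time in s.
With the tool pointing down it reaches from about 400 to 925 mm from the base axis. Payload 5.6 kg.
Tool frame: the origin (TCP) lies at the very end of the fingers, on their centre line; the grasp point (between the pads) lies 19 mm behind it; z points along the fingers, x is the direction in which the jaws open and shut, and the axes are right-handed (so a half turn about z gives the same grasp; the last joint's range is limited). The gripper opens to 85 mm and grips with 20 to 120 N. Pads are 22 mm wide; open, the fingers measure 114 mm over their backs; the gripper's body (76 mm by 85 mm) begins 54 mm behind the grasp point. The pads swing forward as they close: fully open they stand 13 mm farther back than shut.
Start: joints at [-1.371, 0.468, -0.012, 1.603, 0.006, 1.071, -0.056], TCP at [156.315, 630.931, 231.29] pointing down, gripper open.
Joint ranges: [-2.53, 2.53], [-0.31, 2.02], [-1.57, 1.55], [0.28, 2.44], [-1.29, 4.43], [0.15, 1.84], [-2.92, 2.92]. Speed limits (rad/s): [2.57, 2.57, 3.14, 3.14, 3.14, 3.14, 3.14].

## Interface

Orientations are given as a unit quaternion [w, x, y, z].
In Python, from bench import telemetry, grab_frame, workorder gives the robot as it stands.
- The arm moves only by the tool arm_command, never from a script. Its argument "plan" is a list of rows, each a list of 6 numbers: the shift along the tool's x, y, z in mm, then the turn, a rotation vector about the tool's x, y, z in rad. In form: [[dx, dy, dz, ax, ay, az], ...]. A call has 1 to 8 rows; each row is the pose to reach, as a shift and turn from the pose commanded when the call began, along the tool's axes at that moment; what a row does not reach only later rows make up. A row lasts 1/12 s, in which the tool goes at most 41.7 mm and 7.16 degrees, less where a joint would pass 70% of its speed; a pose out of reach is approached as far as the arm can. A call with a gripper value outside its range is refused whole. "fingers" is the finger opening in mm, from 0 to 85.4, set as the call begins (left out, the last holds). The fingers move at their own pace and stop on an object; "squeeze" is the grip in N (left out, the last holds). Time passes only in rows, so rows that repeat a pose let the fingers close. It gives the time, the measured TCP pose, the force and the opening at its end, in the units of the state.
- telemetry.get_obs(): the state, without advancing time (a new reading comes with each control period).
- grab_frame(name): name is "side" or "top" or "wrist"; returns a dict with "frame" (400x640x3 uint8, blue, green, red), "depth" (400x640 float32, mm along the optical axis (not along the pixel's ray), 0 where there is no reading), "mtx" (3x3 intrinsics, pixels), "R" (3x3) and "t" (3): a world point X has camera coordinates R X + t; the wrist camera has in their place "hand_eye" (4x4, takes a point from camera to tool coordinates, whose origin is the TCP and whose axes are the tool frame's). Camera axes: x right, y down, z forward; pixel columns grow to the right and rows downward; lengths in mm; the calibration is good to about 2 mm. A picture is of the moment at which its call begins: read the wrist's pose just before it.
- workorder.finish_job(): hands the job in, once; it reports no verdict.
The state is a dict: "t": time; "joint_pos": joint angles; "qd": joint speeds; "joint_torque": joint torques, N m; "eef_pos": TCP position; "eef_rot": TCP orientation; "wrist_force": force on the tool from outside, world axes, zero at the start; "wrist_torque": the same for the moment, N m; "gripper_width": finger opening in mm.
Only numpy, scipy, OpenCV 4.12 (cv2) and the standard library are available. Lean on these libraries where they do the work, as an engineer would, in place of code of your own. Each camera call takes 0.05 s, during which the arm holds its last target. There are 200 camera calls.

## Working session

There is one attempt and no reset: what is moved stays moved. The work goes in short steps, Python scripts to look and compute and a tool call to move; the robot and the scene stay as the last step left them, time stands still between calls to the robot, and variables do not carry over. Pictures are saved under pics/ and viewed, about 8 in all and at most 12, crops included, and the job is handed in when it is done.

Besides the shell and the picture viewer there is one more tool, called after "Call:" as name(argument=value, ...) on one line, values as JSON. arm_command: Moves the arm, as the interface text tells. Its arguments: {"type":"object","properties":{"plan":{"type":"array","items":{"type":"array","items":{"type":"number"}}},"fingers":{"type":"number"},"squeeze":{"type":"number"}},"required":["plan"]}

```bash
ls; mkdir -p pics; cat > h.py <<'E'
import numpy as np, cv2
from bench import telemetry, grab_frame, workorder
from scipy.spatial.transform import Rotation as Rn
def pose(o=None):
    o=o or telemetry.get_obs(); q=o['eef_rot']
    return np.array(o['eef_pos']), Rn.from_quat([q[1],q[2],q[3],q[0]]).as_matrix()
def cloud(f, R=None, t=None):
    K=f['mtx'];d=f['depth'];v,u=np.mgrid[:400,:640]
    c=np.stack([(u-K[0,2])/K[0,0]*d,(v-K[1,2])/K[1,1]*d,d],-1)
    if 'R' in f: return (c-np.array(f['t']))@np.array(f['R'])
    p,Rm=pose(); H=np.array(f['hand_eye'])
    return (c@H[:3,:3].T+H[:3,3])@Rm.T+p
E
python3 - <<'E'
from h import *
import pickle
o=telemetry.get_obs();print(o)
for n in ('top','side'):
    f=grab_frame(n);pickle.dump(f,open(n+'.pkl','wb'));cv2.imwrite(f'pics/{n}0.png',f['frame'])
    print(n,f['mtx'],f['R'],f['t'])
E
```

```text
pics
{'t': 0.0, 'joint_pos': array([-1.37097193,  0.46837343, -0.01158568,  1.6036756 ,  0.00599715,
        1.0713824 , -0.05629962]), 'qd': array([ 5.00124754e-04, -4.12761031e-04,  1.65398916e-05,  7.09442833e-04,
        8.64085498e-04,  1.51404714e-03, -3.51058886e-04]), 'joint_torque': array([ 4.91170904e-04, -5.32397318e+01,  2.14040000e-02, -2.51283109e+01,
        1.13647737e-02,  8.02613766e-03, -9.49638746e-06]), 'eef_pos': array([156.22705604, 630.34934478, 230.31923518]), 'eef_rot': array([ 6.06054497e-04,  7.87566425e-01,  6.16229106e-01, -6.68382550e-04]), 'wrist_force': array([ 0.09937355,  0.16367428, -0.66470487]), 'wrist_torque': array([-0.03176468, -0.01305775, -0.01015814]), 'gripper_width': 85.18358518123115}
top [[382.04051312   0.         317.72957718]
 [  0.         382.04051312 201.9751209 ]
 [  0.           0.           1.        ]] [[ 0.0158736  -0.99987255 -0.0017092 ]
 [-0.9819844  -0.01526766 -0.18834418]
 [ 0.18829408  0.00466811 -0.9821016 ]] [ -12.04451126  495.51110804 1229.42074552]
side [[385.81300125   0.         321.19694637]
 [  0.         385.81300125 201.26710251]
 [  0.           0.           1.        ]] [[ 0.73900323 -0.67356708 -0.01347669]
 [-0.53147832 -0.57058435 -0.62607053]
 [ 0.41401091  0.46983071 -0.77964997]] [-346.62299411  313.72900588 1047.7303215 ]
```

View pics/top0.png

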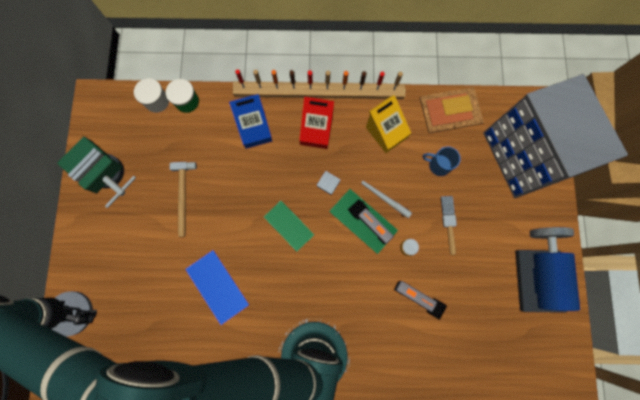

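View pics/side0.png

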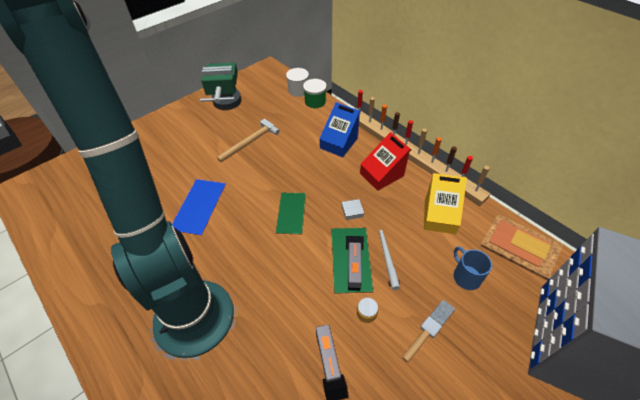

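The top view shows the base at (312,350). There are two scanners, at (372,222) on the large green mat and at (420,299) on bare wood. The first is farther left, so it is the one meant. The green mats are at (365,222), which is larger, and (289,226), which is smaller. The red box is at (317,122), with its black ledge on the far side.

```bash
cat > m.py <<'E'
from h import *
import pickle
def rect(p): 
    (c,s,a)=cv2.minAreaRect(p[:,:2].astype(np.float32)); b=cv2.boxPoints((c,s,a))
    e=[b[1]-b[0],b[2]-b[1]]; l=max(e,key=np.linalg.norm); return np.round(c,1),np.round(s,1),np.round(np.degrees(np.arctan2(l[1],l[0])),1)
def onplane(f,uv,z):
    r=np.c_[uv,np.ones(len(uv))]@np.linalg.inv(f['mtx']).T@f['R']; C=-f['R'].T@f['t']
    return C+r*((z-C[2])/r[:,2])[:,None]
if __name__=='__main__':
  for n in ('top','side'):
    f=pickle.load(open(n+'.pkl','rb'));im=f['frame'];P=cloud(f);h=cv2.cvtColor(im,cv2.COLOR_BGR2HSV)
    H,S,V=[h[...,i].astype(int) for i in range(3)]; reg=(P[...,0]>250)&(P[...,0]<950)&(abs(P[...,1])<500)&(f['depth']>0)
    def comps(name,m,zp,mn):
        k,l,st,_=cv2.connectedComponentsWithStats((m&reg).astype(np.uint8),connectivity=8)
        for i in range(1,k):
            if st[i,4]>=mn:
                v,u=np.where(l==i);q=P[l==i]; print(n,name,st[i,:5],'plane',*rect(onplane(f,np.c_[u,v],zp)),'depth z pct',np.percentile(q[:,2],[5,50,95]).round(1),'cloud',*rect(q))
    comps('green',(H>50)&(H<80)&(S>120),4,150)
    comps('orange',(H>5)&(H<16)&(S>150)&(V>180),56,10)
    comps('red',((H<4)|(H>176))&(S>170),92,150)
    comps('grey/black',(S<90)&(P[...,2]>15)&(P[...,2]<75)&(P[...,0]<700),56,30)
    comps('white',(S<40)&(V>150)&(P[...,2]>60)&(P[...,2]<125),92,40)
f=pickle.load(open('top.pkl','rb'));g=pickle.load(open('side.pkl','rb'))
a=cv2.resize(f['frame'][185:330,325:455],None,fx=4,fy=4,interpolation=2);b=cv2.resize(g['frame'][220:300,320:400],None,fx=3.5,fy=3.5,interpolation=2)
c=np.zeros((580,800,3),np.uint8);c[:a.shape[0],:a.shape[1]]=a;c[:280,520:]=b
r=cv2.resize(g['frame'][125:195,350:420],None,fx=4,fy=4,interpolation=2);c[290:570,520:]=r
cv2.imwrite('pics/crop1.png',c)
E
python3 m.py
```

```text
top green [ 331  191   65   61 1157] plane [ 442.2 -160.7] [211.6 102.2] 48.9 depth z pct [-0.5  4.4 20.7] cloud [ 441.9 -160. ] [211.9 102.5] 49.2
top green [266 203  46  46 996] plane [421.6  94.9] [157.5  75.4] 45.0 depth z pct [-1.2  3.2  7.5] cloud [421.8  95.1] [158.4  75.5] 45.0
top orange [272  70   4   4  11] plane [961.4 162.1] [11.1 10.3] 44.1 depth z pct [135.4 139.9 142.7] cloud [914.8 151. ] [10.4 10.8] -56.0
top orange [344  72   4   3  10] plane [961.2 -95.4] [ 7.7 10.7] -89.1 depth z pct [134.8 140.5 142.5] cloud [913.4 -89.7] [ 9.7 10.4] -0.4
top orange [377 226   8   8  36] plane [ 404.6 -210.2] [27.4 11.8] 44.8 depth z pct [53.1 56.9 62.2] cloud [ 404.4 -209.9] [27.6 13.6] 42.1
top red [300  97  33  51 976] plane [761.3   5.5] [ 97.8 171.8] -5.4 depth z pct [ 33.   83.2 133.1] cloud [764.4   5.5] [ 96.6 123.1] -8.6
top grey/black [423 153  10   8  44] plane [ 656.7 -374.2] [30.5 25. ] 87.9 depth z pct [20.1 34.  73.3] cloud [ 660.8 -380.5] [15.5 43.6] -83.0
top grey/black [173 162  23   9 164] plane [610.7 450.1] [28.  75.6] -89.1 depth z pct [17.6 25.2 29.6] clou
[... 10428 characters left out ...]
grey/black [421 300  34  37 534] plane [ 457.3 -454.8] [101.7  39.4] 3.2 depth z pct [15.6 18.1 21.8] cloud [ 476.7 -451.1] [105.6  41.2] 3.1
side white [304  79  23  14 198] plane [858.7 453.4] [90.2 69. ] 1.7 depth z pct [77.7 81.2 84.5] cloud [869.8 464.3] [90.1 68.7] 1.1
side white [329 116  21  17 100] plane [765.1 226.6] [62.5 77.9] -72.9 depth z pct [ 80.   91.9 105.9] cloud [763.4 225.9] [42.4 69. ] -69.9
side white [375 146  20  20  91] plane [763.4   7.4] [79.5 51.2] 81.4 depth z pct [ 79.6  90.7 105.1] cloud [762.8   6. ] [66.6 36.3] 83.9
side white [435 191  24  16 136] plane [ 763.4 -246.3] [52.8 68.6] -54.0 depth z pct [ 81.2  92.1 104.3] cloud [ 762.5 -245.4] [39.4 65.4] -55.2
```

View pics/crop1.png

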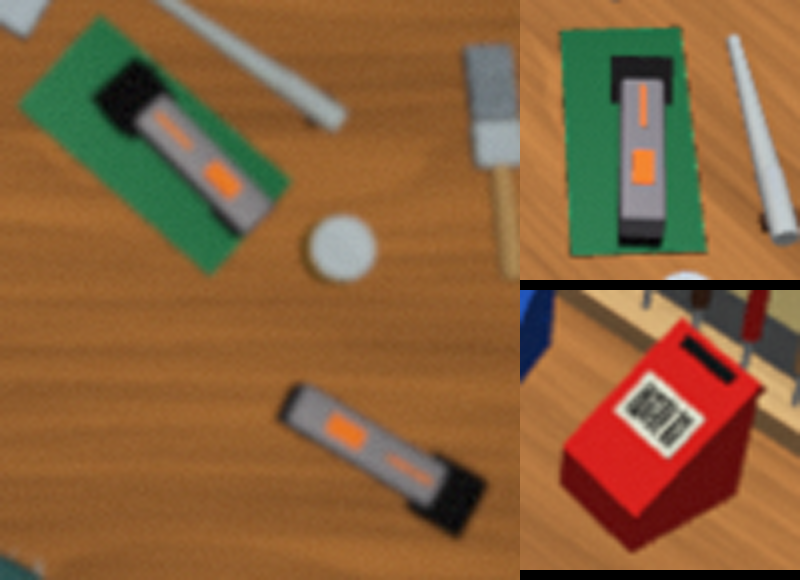

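The crop confirms the choice. The scanner meant lies on the large green mat with its black head pointing up-left (ahead-left, yaw ≈45°), while the other one lies on bare wood with its head to the right. The red box's ledge is on the far side and its yaw is about −7°. I'll move off now and take a close wrist view of the red box on the way.

```bash
cat > go.py <<'E'
from h import *
import sys
# go.py x y z yaw(of tool x, deg): world TCP target, tool down -> row in tool axes
if __name__=='__main__':
    x,y,z,w=map(float,sys.argv[1:5]); p,R=pose(); w=np.radians(w)
    T=np.array([[np.cos(w),np.sin(w),0],[np.sin(w),-np.cos(w),0],[0,0,-1]]).T
    T=np.c_[[np.cos(w),np.sin(w),0],[np.sin(w),-np.cos(w),0],[0,0,-1]]
    d=R.T@(np.array([x,y,z])-p); r=Rn.from_matrix(R.T@T).as_rotvec()
    print('row',d.round(1),r.round(4),'len',np.linalg.norm(d).round(),'deg',np.degrees(np.linalg.norm(r)).round(1))
E
python3 go.py 350 380 300 20; python3 -c "
from h import *
f=grab_frame('wrist');print(f['hand_eye'],f['mtx'])"
```

```text
row [-196.6  248.4  -69.2] [9.000e-04 1.400e-03 9.789e-01] len 324.0 deg 56.1
[[ 9.99999464e-01  5.95832428e-04 -8.46349001e-04  1.18664154e-01]
 [-3.24895325e-04  9.57058715e-01  2.89893964e-01 -7.37881930e+01]
 [ 9.82733912e-04 -2.89893534e-01  9.57058396e-01 -1.43783624e+02]
 [ 0.00000000e+00  0.00000000e+00  0.00000000e+00  1.00000000e+00]] [[359.06436804   0.         318.42913482]
 [  0.         359.06436804 197.51721932]
 [  0.           0.           1.        ]]
```

Call:
arm_command(plan=[[-196,248,-40,0,0,0.9],[-196,248,-40,0,0,0.9],[-196,248,-40,0,0,0.9],[-196,248,-40,0,0,0.9],[-196,248,-40,0,0,0.9],[-196,248,-40,0,0,0.9],[-196,248,-40,0,0,0.9],[-196,248,-40,0,0,0.9]])

```text
t: 0.82
eef_pos: [352.5, 377.2, 271.9]
eef_rot: [0.0, 0.978, 0.208, 0.0]
wrist_force: [0.5, 0.6, -0.4]
gripper_width: 85.3
```

```bash
python3 go.py 610 5 350 -20; python3 -c "
from h import *
print(pose(),telemetry.get_obs()['t'])"
```

```text
row [ 84.2 444.7 -77.7] [ 4.000e-04 -1.000e-03  7.673e-01] len 459.0 deg 44.0
(array([352.53065986, 377.19272787, 271.88337951]), array([[ 9.13813449e-01,  4.06132955e-01,  1.00172526e-03],
       [ 4.06133488e-01, -9.13813676e-01, -3.94968291e-04],
       [ 7.54980603e-04,  7.67761510e-04, -9.99999420e-01]])) 0.8167
```

```bash
python3 go.py 710 45 320 -20
```

```text
row [191.8 448.8 -47.6] [ 4.000e-04 -1.000e-03  7.673e-01] len 490.0 deg 44.0
```

Call:
arm_command(plan=[[120,290,-30,0,0,0.77],[120,290,-30,0,0,0.77],[120,290,-30,0,0,0.77],[120,290,-30,0,0,0.77],[120,290,-30,0,0,0.77],[120,290,-30,0,0,0.77],[120,290,-30,0,0,0.77],[120,290,-30,0,0,0.77]])

```text
t: 1.48
eef_pos: [582.2, 162.4, 301.8]
eef_rot: [0.001, 0.985, -0.173, 0.001]
wrist_force: [-0.3, -0.4, -0.0]
gripper_width: 85.5
```

```bash
python3 go.py 710 45 320 -20
```

```text
row [160.2  66.8 -17.7] [ 0.0012 -0.0026  0.0012] len 174.0 deg 0.2
```

Call:
arm_command(plan=[[160,67,-18,0,0,0],[160,67,-18,0,0,0],[160,67,-18,0,0,0],[160,67,-18,0,0,0],[160,67,-18,0,0,0],[160,67,-18,0,0,0],[160,67,-18,0,0,0],[160,67,-18,0,0,0]])

```text
t: 2.15
eef_pos: [706.9, 52.0, 318.7]
eef_rot: [-0.001, 0.986, -0.169, -0.001]
wrist_force: [0.6, 0.3, -0.6]
gripper_width: 85.5
```

```bash
python3 - <<'E'
from h import *
from m import rect
import pickle
p,R=pose(); f=grab_frame('wrist'); pickle.dump((f,p,R),open('w1.pkl','wb')); cv2.imwrite('pics/w1.png',f['frame'])
print(p,telemetry.get_obs()['joint_pos'].round(2))
P=cloud(f); h=cv2.cvtColor(f['frame'],cv2.COLOR_BGR2HSV); H,S,V=[h[...,i].astype(int) for i in range(3)]
near=(np.hypot(P[...,0]-763,P[...,1]-6)<95)&(f['depth']>0)
m=near&((H<5)|(H>175))&(S>150)&(P[...,2]>48); print('lid',rect(P[m]),P[m].mean(0))
q=P[m]; q=q[(q[:,2]>55)&(q[:,2]<130)]; n=np.linalg.svd(q-q.mean(0))[2][2]; n*=np.sign(n[2]); print('normal',n,'slope',np.degrees(np.arccos(n[2])),'yaw',np.degrees(np.arctan2(-n[1],-n[0])))
w=(near&(S<70)&(V>110)&(P[...,2]>60)&(P[...,2]<125)).astype(np.uint8); w=cv2.morphologyEx(w,cv2.MORPH_CLOSE,np.ones((9,9)))
c=max(cv2.findContours(w,0,1)[0],key=cv2.contourArea); w2=np.zeros_like(w); cv2.drawContours(w2,[c],-1,1,-1); q=P[(w2>0)&(f['depth']>0)]
print('label',rect(q),q.mean(0),len(q))
E
```

```text
[706.86168186  52.02574358 318.74709337] [-0.48  0.54  0.57  1.37 -0.29  1.31 -0.25]
lid (array([766.5,   6. ]), array([100.8, 126.9]), np.float32(-8.2)) [773.01921634  11.8713528   98.3005957 ]
normal [-0.53985498  0.14856201  0.82854447] slope 34.05049148775361 yaw -15.386304052561691
label (array([762.3,   6.8]), array([70.1, 36.4]), np.float32(81.8)) [762.93183251   7.60463856  95.50935923] 2355
```

View pics/w1.png

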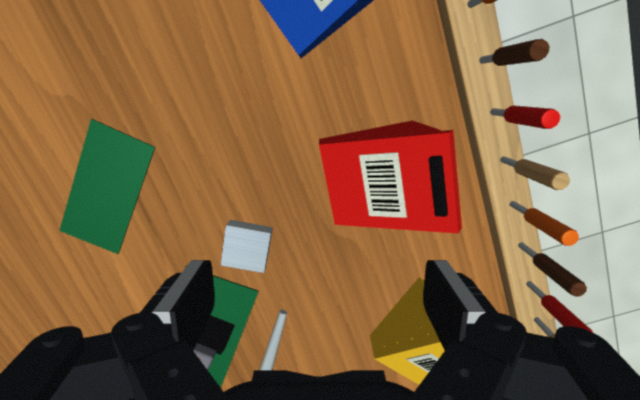

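The wrist view shows the red box at (390,180), with its label at (383,185). The label measures 70.1×36.4 mm, as it should in plan, at (762.5, 6.7) with yaw −8.2°. The scanner is partly visible at the bottom left, so I'm moving over to it.

```bash
python3 go.py 440 -170 230 -45
```

```text
row [-177.4  298.6   89. ] [-0.0006  0.0016  0.4459] len 359.0 deg 25.5
```

Call:
arm_command(plan=[[-160,270,70,0,0,0.446],[-160,270,70,0,0,0.446],[-160,270,70,0,0,0.446],[-160,270,70,0,0,0.446],[-160,270,70,0,0,0.446],[-160,270,70,0,0,0.446],[-160,270,70,0,0,0.446],[-160,270,70,0,0,0.446]])

```text
t: 2.87
eef_pos: [463.0, -150.6, 248.7]
eef_rot: [-0.001, 0.924, -0.384, -0.001]
wrist_force: [0.3, -1.4, 0.9]
gripper_width: 85.5
```

Call:
arm_command(plan=[[-17,29,19,0,0,0],[-17,29,19,0,0,0],[-17,29,19,0,0,0],[-17,29,19,0,0,0],[-17,29,19,0,0,0],[-17,29,19,0,0,0]])

```text
t: 3.37
eef_pos: [435.3, -158.1, 230.9]
eef_rot: [-0.0, 0.924, -0.383, 0.001]
wrist_force: [0.7, -0.1, -0.8]
gripper_width: 85.6
```

```bash
python3 - <<'E'
from h import *
from m import rect
import pickle
p,R=pose(); f=grab_frame('wrist'); pickle.dump((f,p,R),open('w2.pkl','wb')); cv2.imwrite('pics/w2.png',f['frame'])
print(p,R.round(3).tolist(),telemetry.get_obs()['joint_pos'].round(2))
P=cloud(f); h=cv2.cvtColor(f['frame'],cv2.COLOR_BGR2HSV); H,S,V=[h[...,i].astype(int) for i in range(3)]
near=(np.hypot(P[...,0]-435,P[...,1]+180)<115)&(f['depth']>0)
hi=near&(P[...,2]>46)&(P[...,2]<70)
def rep(n,m):
    k,l,st,_=cv2.connectedComponentsWithStats(m.astype(np.uint8))
    for i in range(1,k):
        if st[i,4]>40: print(n,st[i],rect(P[l==i]),P[l==i].mean(0).round(1))
rep('grey+orange top',hi&((V>70)))
rep('all high',hi)
rep('orange',hi&(S>120)&(H<20))
rep('green',near&(H>50)&(H<85)&(S>100))
E
```

```text
[ 435.29296972 -158.09451159  230.87717545] [[0.707, -0.707, 0.001], [-0.707, -0.707, -0.001], [0.001, -0.001, -1.0]] [-0.43  0.16  0.79  2.08 -0.14  0.95 -0.35]
grey+orange top [ 315  145   41  130 4897] (array([ 418.5, -196.2]), array([128.5,  36.1]), np.float32(44.6)) [ 421.1 -193.3   56.9]
all high [ 307  110   59   28 1353] (array([ 477.2, -138.4]), array([22.8, 51.8]), np.float32(-46.7)) [ 477.8 -137.9   50.9]
all high [ 315  143   41  132 4952] (array([ 418.7, -196. ]), array([129.1,  36.1]), np.float32(44.6)) [ 421.6 -192.8   56.8]
orange [333 154   5  44 206] (array([ 444.6, -170.5]), array([40.3,  3.8]), np.float32(45.7)) [ 444.8 -170.2   58. ]
orange [326 220  17  30 504] (array([ 404. , -210.8]), array([31. , 15.4]), np.float32(45.4)) [ 404.1 -210.5   58.6]
green [  264    61   115   197 12619] (array([ 436.7, -165.8]), array([206.3, 109.1]), np.float32(48.9)) [ 441.1 -153.6    5.7]
```

View pics/w2.png

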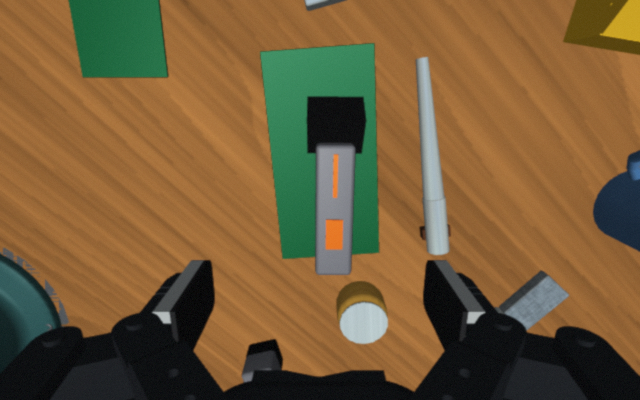

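The wrist view shows the scanner's grip bar at (335,210), its head at (336,125), and the mandrel and tin clear of the fingers. The bar measures 129×36 mm and its top is at z≈57, as it should be. Its yaw is 45°, which puts the grip point at (428,−187).

```bash
python3 go.py 428 -187 90 -45
```

```text
row [ 15.2  25.3 140.7] [-0.0003 -0.0011 -0.0007] len 144.0 deg 0.1
```

Call:
arm_command(plan=[[15,25,141,0,0,0],[15,25,141,0,0,0],[15,25,141,0,0,0],[15,25,141,0,0,0],[15,25,141,0,0,0],[15,25,141,0,0,0],[15,25,141,0,0,0],[15,25,141,0,0,0]])

```text
t: 4.08
eef_pos: [428.4, -187.2, 90.9]
eef_rot: [-0.0, 0.924, -0.383, 0.002]
wrist_force: [-0.1, 0.7, -0.1]
gripper_width: 85.3
```

```bash
python3 go.py 428 -187 18 -45
```

```text
row [-0.6  0.3 72.9] [-0.0022 -0.0028 -0.0018] len 73.0 deg 0.2
```

Call:
arm_command(plan=[[-0.5,0,25,0,0,0],[-0.5,0,50,0,0,0],[-0.5,0,65,0,0,0],[-0.5,0,73,0,0,0],[-0.5,0,73,0,0,0],[-0.5,0,73,0,0,0]])

```text
t: 4.58
eef_pos: [427.2, -187.0, 17.3]
eef_rot: [-0.0, 0.923, -0.384, 0.001]
wrist_force: [-0.0, -0.7, 0.8]
gripper_width: 85.2
```

Call:
arm_command(plan=[[0,0,0,0,0,0],[0,0,0,0,0,0],[0,0,0,0,0,0],[0,0,0,0,0,0],[0,0,0,0,0,0],[0,0,0,0,0,0],[0,0,0,0,0,0],[0,0,0,0,0,0]], fingers=0, squeeze=60)

```text
t: 5.25
eef_pos: [426.9, -186.8, 17.0]
eef_rot: [-0.0, 0.923, -0.384, 0.001]
wrist_force: [-1.0, 0.2, 6.0]
gripper_width: 35.6
```

Call:
arm_command(plan=[[0,0,0,0,0,0],[0,0,0,0,0,0],[0,0,0,0,0,0],[0,0,0,0,0,0]])

```text
t: 5.58
eef_pos: [426.9, -186.8, 17.0]
eef_rot: [-0.0, 0.923, -0.384, 0.001]
wrist_force: [0.1, 1.6, 6.0]
gripper_width: 35.4
```

```bash
python3 go.py 428 -187 18 -45; python3 -c "
from h import *
print(pose()[0])"
```

```text
row [ 0.9 -0.7 -1. ] [-0.0011 -0.0007 -0.0028] len 2.0 deg 0.2
[ 426.8641192  -186.83378104   16.97245616]
```

Call:
arm_command(plan=[[0,0,-5,0,0,0],[0,0,-20,0,0,0],[0,0,-45,0,0,0],[0,0,-75,0,0,0],[0,0,-105,0,0,0],[0,0,-130,0,0,0],[0,0,-150,0,0,0],[0,0,-155,0,0,0]])

```text
t: 6.25
eef_pos: [427.7, -187.3, 174.1]
eef_rot: [-0.001, 0.923, -0.384, 0.002]
wrist_force: [1.6, -0.6, -1.5]
gripper_width: 35.7
```

```bash
python3 - <<'E'
from h import *
o=telemetry.get_obs();print(o['eef_pos'],o['wrist_force'],o['wrist_torque'],o['gripper_width'])
f=grab_frame('side');g=grab_frame('wrist')
cv2.imwrite('pics/lift.png',np.hstack([f['frame'][100:350,230:480],g['frame'][:250,150:500]]))
E
python3 go.py 500 70 200 -98.2
```

```text
[ 427.66384304 -187.33427615  174.07504128] [ 1.57815084 -0.64036088 -1.48171503] [ 0.00449442 -0.03778695  0.00035222] 35.680664403223965
row [-130.  -232.9  -27.8] [-2.400e-03 -2.000e-04  9.264e-01] len 268.0 deg 53.1
```

View pics/lift.png

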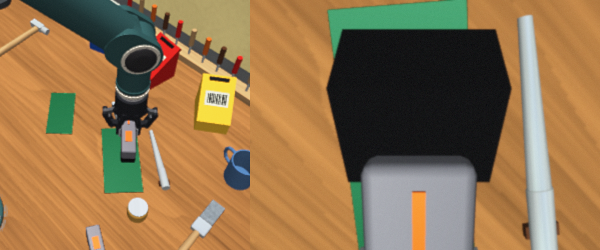

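The scanner is held level and lifted clear, with its head at (420,100) in the right panel. Next I turn it and move in line with the box.

Call:
arm_command(plan=[[-16,-29,-3,0,0,0.116],[-32,-58,-7,0,0,0.232],[-48,-87,-10,0,0,0.348],[-64,-116,-14,0,0,0.464],[-80,-145,-17,0,0,0.58],[-96,-174,-21,0,0,0.696],[-112,-203,-24,0,0,0.812],[-130,-233,-28,0,0,0.926]])

```text
t: 7.02
eef_pos: [498.9, 70.9, 197.6]
eef_rot: [-0.002, -0.652, 0.758, 0.0]
wrist_force: [0.7, -1.3, -1.7]
gripper_width: 35.2
```

Call:
arm_command(plan=[[0,0,0,0,0,0],[0,0,0,0,0,0],[0,0,0,0,0,0],[0,0,0,0,0,0]])

```text
t: 7.35
eef_pos: [498.9, 68.2, 198.3]
eef_rot: [-0.001, -0.654, 0.756, 0.0]
wrist_force: [0.1, 0.0, -1.7]
gripper_width: 35.2
```

```bash
cat > held.py <<'E'
from h import *
# bar top & axis in tool frame from wrist depth
f=grab_frame('wrist');K=f['mtx'];d=f['depth'];v,u=np.mgrid[:400,:640]
c=np.stack([(u-K[0,2])/K[0,0]*d,(v-K[1,2])/K[1,1]*d,d],-1);Hh=np.array(f['hand_eye']);T=c@Hh[:3,:3].T+Hh[:3,3]
h=cv2.cvtColor(f['frame'],cv2.COLOR_BGR2HSV);V=h[...,2].astype(int);S=h[...,1].astype(int);H=h[...,0]
near=(abs(T[...,0])<40)&(T[...,1]<0)&(T[...,1]>-140)&(T[...,2]>-70)&(T[...,2]<10)&(d>0)
bar=near&(abs(T[...,0])<16)&(T[...,1]<-15)&(T[...,1]>-48)&(V>60); q=T[bar]
A=np.c_[q[:,:2],np.ones(len(q))];s=np.linalg.lstsq(A,q[:,2],rcond=None)[0]
print('n',len(q),'top z(tool)',np.median(q[:,2]).round(1),'slopes deg',np.degrees(s[:2]).round(2))
g=near&(T[...,2]<-20)&(V>60)&(T[...,1]<-15)
for y0 in range(-55,-15,8):
    r=T[g&(T[...,1]>y0)&(T[...,1]<y0+8)]
    if len(r)>20: print(y0+4,np.percentile(r[:,0],[1,50,99]).round(1))
r=T[near&(T[...,2]<-20)]; print('front y',np.percentile(r[:,1],1).round(1))
E
python3 held.py; python3 go.py 631.6 25.5 171 -98.2; python3 -c "
from h import *
print(pose()[0],telemetry.get_obs()['joint_pos'].round(2))"
```

```text
n 10026 top z(tool) -39.7 slopes deg [-0.16 -0.67]
-51 [-17.3  -0.1  17.3]
-43 [-17.3   0.2  17.4]
-35 [-17.3   0.2  17.5]
-27 [-17.3  -0.1  17.4]
-19 [-17.3   0.2  17.5]
front y -86.4
row [  23.  -137.2   27.5] [ 0.0012 -0.0008 -0.0023] len 142.0 deg 0.2
[499.17303434  68.11534811 198.61072461] [-0.96  0.35  0.93  2.03 -0.35  0.93 -1.56]
```

Held square: the bar top sits 39.7 mm above the TCP, tilt is under 0.7° and it is centred. Approaching the scan pose.

Call:
arm_command(plan=[[4,-23,5,0,0,0],[8,-46,9,0,0,0],[12,-69,14,0,0,0],[15,-92,18,0,0,0],[19,-115,23,0,0,0],[22,-130,26,0,0,0],[23,-137,27.5,0,0,0],[23,-137,27.5,0,0,0]])

```text
t: 8.07
eef_pos: [632.6, 25.1, 171.1]
eef_rot: [-0.001, -0.654, 0.757, -0.0]
wrist_force: [0.1, -0.1, -2.1]
gripper_width: 35.8
```

Call:
arm_command(plan=[[0,0,0,0,0,0],[0,0,0,0,0,0],[0,0,0,0,0,0],[0,0,0,0,0,0]])

```text
t: 8.4
eef_pos: [631.6, 28.1, 172.2]
eef_rot: [0.0, -0.655, 0.756, 0.0]
wrist_force: [-1.1, -0.9, -1.4]
gripper_width: 35.3
```

```bash
python3 go.py 631.6 25.5 171 -98.2; python3 - <<'E'
from h import *
p,R=pose();S=np.c_[-R[:,1],R[:,0],-R[:,2]]  # scanner axes: x=-tool y
S[:,1]=np.cross(S[:,2],S[:,0])
w=p+S@np.array([65+13,0,12-12.3]);b=S@np.array([np.cos(np.radians(55)),0,-np.sin(np.radians(55))])
y=np.radians(-8.2);L=np.array([762.5,6.6,92]);n=np.array([np.cos(y)*.5736,np.sin(y)*.5736,-.8192])
s=(L-w)@n/(b@n);print('window',w,'dist',s,'miss',w+s*b-L,'angle',np.degrees(np.arccos(b@n)))
f=grab_frame('side');g=grab_frame('wrist');cv2.imwrite('pics/scan.png',np.hstack([f['frame'][60:360,250:500],g['frame'][:300,100:540]]))
E
```

```text
row [ 2.6 -0.3  1.2] [0.     0.0009 0.0006] len 3.0 deg 0.1
window [708.84798668  16.99328311 171.86369741] dist 96.72974561860094 miss [1.2772584  2.58359946 0.62716772] angle nan<stdin>:6: RuntimeWarning: invalid value encountered in arccos
```

View pics/scan.png

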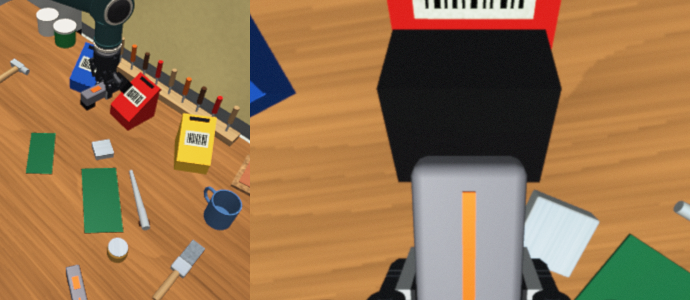

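The wrist panel shows the label at (473,8) directly ahead of the head at (469,100), in line with it. The distance is 97 mm and the aim is off by 2.6 mm. I'll correct that and hold for about 3 s.

Call:
arm_command(plan=[[2.5,0,1,0,0,0],[2.5,0,1,0,0,0],[2.5,0,1,0,0,0],[2.5,0,1,0,0,0],[2.5,0,1,0,0,0],[2.5,0,1,0,0,0],[2.5,0,1,0,0,0],[2.5,0,1,0,0,0]])

```text
t: 9.17
eef_pos: [631.8, 24.9, 170.8]
eef_rot: [0.0, -0.655, 0.756, 0.0]
wrist_force: [0.4, 0.8, -2.0]
gripper_width: 35.1
```

Call:
arm_command(plan=[[0,0,0,0,0,0],[0,0,0,0,0,0],[0,0,0,0,0,0],[0,0,0,0,0,0],[0,0,0,0,0,0],[0,0,0,0,0,0],[0,0,0,0,0,0],[0,0,0,0,0,0]])

```text
t: 9.83
eef_pos: [631.8, 24.9, 170.8]
eef_rot: [0.0, -0.655, 0.756, -0.0]
wrist_force: [0.0, 0.2, -2.6]
gripper_width: 35.8
```

Call:
arm_command(plan=[[0,0,0,0,0,0],[0,0,0,0,0,0],[0,0,0,0,0,0],[0,0,0,0,0,0],[0,0,0,0,0,0],[0,0,0,0,0,0],[0,0,0,0,0,0],[0,0,0,0,0,0]])

```text
t: 10.5
eef_pos: [631.8, 24.9, 170.8]
eef_rot: [0.0, -0.655, 0.756, -0.0]
wrist_force: [-1.1, 0.7, -1.9]
gripper_width: 35.2
```

Call:
arm_command(plan=[[0,0,0,0,0,0],[0,0,0,0,0,0],[0,0,0,0,0,0],[0,0,0,0,0,0],[0,0,0,0,0,0],[0,0,0,0,0,0],[0,0,0,0,0,0],[0,0,0,0,0,0]])

```text
t: 11.17
eef_pos: [631.8, 24.9, 170.8]
eef_rot: [-0.0, -0.655, 0.756, -0.0]
wrist_force: [-0.5, -0.2, -1.6]
gripper_width: 35.5
```

Call:
arm_command(plan=[[0,0,0,0,0,0],[0,0,0,0,0,0],[0,0,0,0,0,0],[0,0,0,0,0,0],[0,0,0,0,0,0],[0,0,0,0,0,0],[0,0,0,0,0,0],[0,0,0,0,0,0]])

```text
t: 11.83
eef_pos: [631.8, 24.9, 170.8]
eef_rot: [0.0, -0.655, 0.756, -0.0]
wrist_force: [-0.2, 0.7, -1.6]
gripper_width: 35.8
```

```bash
python3 go.py 500 45 200 -98.2
```

```text
row [ -1.1 133.3 -29.2] [-0.0001  0.0001 -0.0002] len 136.0 deg 0.0
```

The scanner was held steady within 0.1 mm for over 2.5 s. Now I retreat and return to the mat.

Call:
arm_command(plan=[[0,20,-5,0,0,0],[0,45,-10,0,0,0],[0,70,-15,0,0,0],[0,95,-20,0,0,0],[0,115,-25,0,0,0],[0,130,-29,0,0,0],[0,133,-29,0,0,0],[0,133,-29,0,0,0]])

```text
t: 12.5
eef_pos: [499.9, 44.4, 200.2]
eef_rot: [0.001, -0.655, 0.756, 0.0]
wrist_force: [0.6, 0.2, -2.4]
gripper_width: 35.6
```

```bash
python3 go.py 435.5 -168 150 -41
```

```text
row [219.5  33.6  49.8] [-0.0013  0.0014 -0.9978] len 228.0 deg 57.2
```

Call:
arm_command(plan=[[27,4,6,0,0,-0.12],[54,8,12,0,0,-0.24],[82,12,18,0,0,-0.36],[110,17,25,0,0,-0.48],[137,21,31,0,0,-0.6],[165,25,37,0,0,-0.72],[192,29,43,0,0,-0.84],[219.5,33.6,50,0,0,-0.96]])

```text
t: 13.17
eef_pos: [436.4, -170.7, 149.6]
eef_rot: [0.0, 0.931, -0.366, 0.001]
wrist_force: [0.8, 0.1, -2.1]
gripper_width: 35.2
```

Call:
arm_command(plan=[[0,0,0,0,0,0],[0,0,0,0,0,0],[0,0,0,0,0,0],[0,0,0,0,0,0]])

```text
t: 13.5
eef_pos: [436.5, -168.0, 149.8]
eef_rot: [0.0, 0.93, -0.368, 0.0]
wrist_force: [0.5, 0.4, -1.0]
gripper_width: 35.2
```

```bash
python3 go.py 435.5 -168 50 -41
```

```text
row [-0.8  0.7 99.8] [-0.0001 -0.0004 -0.0379] len 100.0 deg 2.2
```

Call:
arm_command(plan=[[-1,1,20,0,0,-0.02],[-1,1,45,0,0,-0.04],[-1,1,65,0,0,-0.04],[-1,1,85,0,0,-0.04],[-1,1,95,0,0,-0.04],[-1,1,100,0,0,-0.04],[-1,1,100,0,0,-0.04],[-1,1,100,0,0,-0.04]])

```text
t: 14.17
eef_pos: [434.9, -168.5, 50.3]
eef_rot: [-0.0, 0.937, -0.349, 0.0]
wrist_force: [-0.4, -0.2, -2.4]
gripper_width: 35.5
```

```bash
python3 go.py 435.5 -168 18.5 -41; python3 held.py|head -1
```

```text
row [ 0.1 -0.8 31.8] [-0.0004 -0.0009  0.002 ] len 32.0 deg 0.1
n 10002 top z(tool) -39.7 slopes deg [-0.12 -0.66]
```

Call:
arm_command(plan=[[0,0,8,0,0,0],[0,0,15,0,0,0],[0,0,21,0,0,0],[0,0,25,0,0,0],[0,0,28,0,0,0],[0,0,30,0,0,0],[0,0,31,0,0,0],[0,0,31,0,0,0]])

```text
t: 14.88
eef_pos: [434.1, -168.7, 18.6]
eef_rot: [0.0, 0.937, -0.35, -0.0]
wrist_force: [-0.3, -0.3, -2.6]
gripper_width: 35.3
```

Call:
arm_command(plan=[[0,0,0.5,0,0,0],[0,0,1,0,0,0],[0,0,1.5,0,0,0],[0,0,1.5,0,0,0]])

```text
t: 15.22
eef_pos: [434.2, -168.6, 17.3]
eef_rot: [-0.0, 0.937, -0.349, 0.0]
wrist_force: [0.4, 0.6, -2.4]
gripper_width: 35.7
```

Call:
arm_command(plan=[[0,0,0.4,0,0,0],[0,0,0.8,0,0,0],[0,0,0.8,0,0,0],[0,0,0.8,0,0,0]])

```text
t: 15.55
eef_pos: [434.3, -168.6, 17.0]
eef_rot: [-0.0, 0.937, -0.35, 0.0]
wrist_force: [-1.4, -0.0, 5.7]
gripper_width: 35.5
```

Contact: the wrist force rose by 8 N. Opening the fingers.

Call:
arm_command(plan=[[0,0,0,0,0,0],[0,0,0,0,0,0],[0,0,0,0,0,0],[0,0,0,0,0,0],[0,0,0,0,0,0],[0,0,0,0,0,0],[0,0,0,0,0,0],[0,0,0,0,0,0]], fingers=80)

```text
t: 16.22
eef_pos: [434.2, -168.6, 16.5]
eef_rot: [-0.0, 0.937, -0.349, -0.0]
wrist_force: [0.5, 0.9, -0.4]
gripper_width: 80.2
```

Call:
arm_command(plan=[[0,0,-10,0,0,0],[0,0,-25,0,0,0],[0,0,-50,0,0,0],[0,0,-80,0,0,0],[0,0,-115,0,0,0],[0,0,-150,0,0,0],[0,0,-180,0,0,0],[0,0,-180,0,0,0]])

```text
t: 16.88
eef_pos: [437.1, -170.1, 202.1]
eef_rot: [-0.002, 0.937, -0.35, 0.005]
wrist_force: [1.4, -0.8, -0.2]
gripper_width: 79.9
```

```bash
python3 - <<'E'
from h import *
from m import rect
import pickle
o=telemetry.get_obs();print(o['t'],o['eef_pos'],o['wrist_force'],o['gripper_width'])
f=grab_frame('wrist');g=grab_frame('side');P=cloud(f);h=cv2.cvtColor(f['frame'],cv2.COLOR_BGR2HSV);V=h[...,2]
m=(np.hypot(P[...,0]-435,P[...,1]+168)<115)&(P[...,2]>46)&(P[...,2]<70)&(V>70)&(f['depth']>0)
print('bar',rect(P[m]),np.median(P[m][:,2]))
t=pickle.load(open('side.pkl','rb'));Q=cloud(g)
def lab(f,Q):
    h=cv2.cvtColor(f['frame'],cv2.COLOR_BGR2HSV);H,S,V=[h[...,i].astype(int) for i in range(3)]
    for n,c in (('red',((H<4)|(H>176))&(S>170)),('blue',(H>105)&(H<125)&(S>150)),('yel',(H>22)&(H<32)&(S>150))):
        k=c&(Q[...,2]>55)&(Q[...,2]<135)&(Q[...,0]>680)&(Q[...,0]<860)&(abs(Q[...,1])<350)&(f['depth']>0); print(n,Q[k].mean(0).round(1))
lab(t,cloud(t));lab(g,Q)
cv2.imwrite('pics/end.png',np.hstack([g['frame'][60:360,230:530],f['frame'][:300,150:540]]))
E
```

```text
16.8833 [ 437.09631836 -170.05698223  202.08142652] [ 1.38737966 -0.76897905 -0.21697864] 79.94917743243859
bar (array([ 434.2, -170. ]), array([152.8,  52.2]), np.float32(52.5)) 53.013887651306646
red [767.1  -7.6  91.1]
blue [770.5 219.4  91.1]
yel [ 761.2 -246.9   90.9]
red [772.8 -28.3  94.7]
blue [711.8 236.9  58.6]
yel [ 762.6 -246.9   91.6]
```

View pics/end.png

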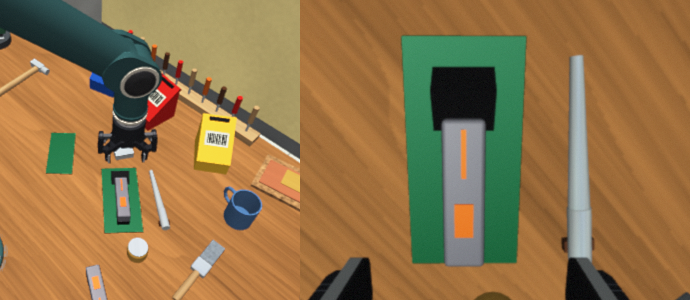

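The end view shows the scanner right way up, centred on the green mat at (465,160), with the fingers clear. The arm hides part of the red and blue boxes in the side view, but nothing came near them. Handing in.

Call:
arm_command(plan=[[0,0,0,0,0,0],[0,0,0,0,0,0],[0,0,0,0,0,0],[0,0,0,0,0,0]])

```text
t: 17.32
eef_pos: [433.5, -168.6, 195.6]
eef_rot: [0.0, 0.937, -0.35, -0.001]
wrist_force: [0.5, 0.2, -0.4]
gripper_width: 79.9
```

```bash
python3 -c "
from bench import workorder
print(workorder.finish_job())"
```

```text
the job is handed in; nothing more can be done
None
```

I scanned the red box's label, laid the scanner back on its mat right way up, and handed the job in at about 17 s.

- **Scan:** I took the left-hand scanner, the one on the larger green mat. I held its window about 95 mm from the red label, at the box's measured yaw of −8.2°. It stayed within about 0.1 mm for over 2.5 s. The interface gives no read signal, so I judged the aim from the measured geometry only.
- **Put-back:** I set it down with about 8 N of contact, released it and drew the arm clear. The final wrist picture shows it upright and near the middle of the mat, with the fingers clear. I moved it there on purpose, roughly 20 mm from where it started, for more edge margin.
- **Checks that disagreed:** In the last side view the arm hid part of the red and blue boxes, so their before-and-after positions don't match and I couldn't confirm them. No contact with either box was planned, and no unexpected force showed in the readings. The yellow box agreed within 1.5 mm. The final measurement of the scanner's bar also took in the black head, so the put-back rests on the picture rather than on that number.

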